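# Draw out the funnel boom to its next hole

## Task

Draw the telescopic boom of the funnel stand out by exactly one hole: push its sprung button in, slide the aluminium sleeve away from the post until the button pops fully out through the next hole, then let go, so that the funnel stands over the beaker. The stand is only resting on the bench: do not drag or tip it, and do not disturb the beaker or knock away the flask, the orange-capped bottle or the dish near it.

Things in the scene. Friction and masses are not known exactly. Their poses are not given: they have to be found in the camera images.
- stand: Heavy laboratory stand (6 kg, not bolted down): dark steel base 140 x 210 x 22 mm, a post, and a level boom, its axis 150 mm above the bench. Origin: on the bench under the post. y: the boom's direction, outward from the post; x: the side the button is on; z: up. The base reaches 50 mm behind to 160 mm ahead of the origin along y.
- boom_root (a point): Point on the boom's axis at the post; axes as the stand's. The boom is a fixed inner steel tube, 28 mm, that carries the button 150 mm from here, with a round aluminium sleeve (36 mm outside, 190 mm long) over it. At the start the sleeve reaches from 40 to 230 mm from here. Its row of four dark holes, 15 mm across, 36 mm apart, is on the button's side: two nearer the post than the button.
- button_tip (a point): Tip of the steel button (13 mm across, conical end) on the boom; it stands 6 mm proud of the sleeve, 24 mm from the boom's axis, and moves as it is pushed. z: out of the button, square to the boom, 30 degrees above level. y: along the boom, outward. x: square to both, 30 degrees from straight down: a gripper coming along it (within 15 degrees) can pinch the button flush.
- button (a joint): How far the button is pushed in, m: 0 fully out, 0.006 flush with the sleeve's outside, 0.0085 when under the sleeve's wall. Spring 3.5 N (out) to 8 N (in). Pushed in by less than 0.005 it locks the sleeve; held flush by a pad, its cone lets the sliding sleeve drive it the rest of the way in, with about 10 to 20 N. It springs out by itself when a hole comes within 1 mm, locking the sleeve.
- sleeve (a joint): How far the sleeve has slid outward, m: about 0 at the start, where the button fills a hole; 0.036 when the next hole (on the post's side) has come to the button; 0.072 at the one after (too far). About 3 N of friction; it stays where it is left. Pulling on after the button has popped out drags the stand.
- funnel (a point): Centre of the white plastic funnel (80 mm across, 75 mm high) in a ring on the outer end of the sleeve, at the height of the boom's axis, 137 mm beyond the hole that the button fills at the start; moves with the sleeve.
- beaker: Open glass beaker, 72 mm across, 88 mm high, on the bench below where the funnel is to come. Origin: centre of its underside.
- flask: Bystander: conical glass flask, 80 mm across, 120 mm high, past the beaker on the robot's side. Origin: centre of its underside.
- reagent: Bystander: glass bottle with orange cap, 72 mm across, 170 mm high, beside the stand's post, at the end away from the boom. Origin: centre of its underside.
- dish: Bystander: white round dish with lid, 92 mm across, 16 mm high, on the robot's side of the stand. Origin: centre of its underside.
There are look-alikes about, which are no part of the job. What is shaped like the beaker but pink or red is not meant.

How it is judged:
On the way, in this order (a step that is already met when the one before it is completed fails the run):
1. the button is pushed in and the sleeve has been drawn off its first hole (value of joint button above 0.006 m and value of joint sleeve between 0.01 and 0.03 m), for 0.02 s.
2. the button has popped out through the next hole (value of joint sleeve between 0.0325 and 0.0395 m and value of joint button below 0.002 m), for 0.2 s.
At the end, for the whole second after the job is handed in: The button stands fully out (within 2 mm) in the hole next to the one it started in (sleeve 36 mm farther out, within 3.5 mm), the funnel's centre is within 28 mm, seen from above, of the beaker's centre, the stand and the beaker stand upright and at rest, and the robot has let go (all of step 2 and horizontal distance between funnel and beaker below 0.028 m and angle between stand's own z axis and vertical below 0.03 rad and angle between beaker's own z axis and vertical below 0.05 rad and linear speed of stand below 0.01 m/s and contact force between the fingers and stand below 0.1 N); the robot touches nothing.
It fails at once if the stand is dragged by more than 20 mm (distance of stand from where it was at the start of the episode above 0.02 m).
It fails at once if the stand is tipped (angle between stand's own z axis and vertical above 0.12 rad).
It fails at once if the sleeve is drawn well past the next hole (value of joint sleeve above 0.05 m).
It fails at once if the beaker is moved by more than 15 mm (distance of beaker from where it was at the start of the episode above 0.015 m).
It fails at once if the flask, the orange-capped bottle or the dish is pushed by more than 40 mm or knocked over (distance of any of flask, reagent, dish from where it was at the start of the episode above 0.04 m or angle between any of flask, reagent, dish's own z axis and vertical above 0.5 rad).
It also fails if it takes over 35 s, if anything falls off the work surface, if the arm or the gripper's body presses on something with over 40 N, if the wrist force passes 120 N, or if a joint passes its speed limit or range.

## Robot

A 6-joint arm with a two-finger parallel gripper is mounted at the origin on the work surface. World frame = base frame: x ahead of the robot, y to its left, z up, the work surface at z = 0. Lengths are in m, angles in rad, forces in N, time in s.
With the tool pointing down it reaches from about 0.4 to 0.825 m from the base axis. Payload 7 kg.
Tool frame: the origin (TCP) lies on the centre line of the jaws, within the pads' length; the fingertips stand arm.tip_reach ahead of it and the grasp point (between the pads) lies 5 mm behind it (arm.tip_reach is the distance from the TCP to the fingertips, in m); z points along the fingers, y is the line along which they close (so a half turn about z gives the same grasp; the last joint's range is limited). The gripper opens to 88 mm and grips with 3 to 60 N. Pads are 19 mm wide; open, the fingers measure 130 mm over their backs; the gripper's body (78 mm by 193 mm) begins 47 mm behind the grasp point.
Start: joints at [1.431, 0.359, 0.012, 0, -1.224, -0.288], TCP at [0.28, 0.614, 0.241] pointing down, gripper open.
Joint ranges: [-3.07, 3.07], [-1.43, 2.12], [-1.02, 1.25], [-3.03, 1.67], [-3.05, -0], [-3.03, 3.03]. Speed limits (rad/s): [2.39, 2.39, 3.01, 3.14, 3.14, 3.14].

## Interface

Orientations are given as [roll, pitch, yaw] about the fixed x, y, z axes, in that order (R = Rz(yaw) Ry(pitch) Rx(roll)).
In Python, from station import status, optics, order, arm gives the robot as it stands. The module is installed in compiled form; this text tells all that it offers.
- The arm moves only by the shell command python3 -m jog 'ROWS' [FORCE]. ROWS is JSON, a list of rows, each a list of 3 entries, a list of its own where there are three numbers: the gripper command: -1 is shut, 1 is fully open, values between are in proportion, then the shift along the tool's x, y, z in mm, then the turn about the tool's z in rad. A call has 1 to 20 rows; each row is the pose to reach, as a shift and turn from the pose commanded when the call began, along the tool's axes at that moment; what a row does not reach only later rows make up. A row lasts 1/8 s, in which the tool goes at most 62.5 mm and 10.7 degrees, less where a joint would pass 70% of its speed; a pose out of reach is approached as far as the arm can. A call with a gripper value outside its range is refused whole. The fingers move at their own pace and stop on an object; FORCE is the grip in N (left out, the last holds). Time passes only in rows, so rows that repeat a pose let the fingers close. It gives the time, the measured TCP pose, the force, the opening and the grip force at its end, in the units of the state.
- status.get_state(): the state, without advancing time (a new reading comes with each control period).
- optics.grab_frame(name): name is "side" or "top"; returns a dict with "color" (384x512x3 uint8, red, green, blue), "mtx" (3x3 intrinsics, pixels), "cam_to_world" (4x4, takes a point from camera to world coordinates). Camera axes: x right, y down, z forward; pixel columns grow to the right and rows downward; lengths in m; the calibration is good to about 2 mm. A picture is of the moment at which its call begins. There is no depth.
- order.job_done(): hands the job in; it is judged then, once.
The state is a dict: "t": time; "q": joint angles; "qd": joint speeds; "joint_efforts": joint torques, N m; "eef_pos": TCP position; "ee_rot": TCP orientation; "force": force on the tool from outside, world axes, zero at the start; "moment": the same for the moment, N m; "width": finger opening in m; "gripper_force": force on a finger pad.
Only numpy, scipy, OpenCV 4.12 (cv2) and the standard library are available. Lean on these libraries where they do the work, as an engineer would, in place of code of your own. Each camera call takes 0.05 s, during which the arm holds its last target. There are 200 camera calls.

## Working session

There is one attempt and no reset: what is moved stays moved. The work goes in short steps, Python scripts to look and compute and a shell command to move; the robot and the scene stay as the last step left them, time stands still between calls to the robot, and variables do not carry over. Pictures are saved under pics/ and viewed, at most 10 in all, crops included, and the job is handed in when it is done.

```bash
mkdir -p pics; python3 - <<'E'
from station import status, optics, arm
import cv2,numpy as np
s=status.get_state();print({k:np.round(v,3).tolist() for k,v in s.items()},arm.tip_reach)
for n in("side","top"):
    f=optics.grab_frame(n);cv2.imwrite(f"pics/{n}0.png",cv2.resize(f["color"][:,:,::-1],(768,576),interpolation=cv2.INTER_CUBIC));print(n,f["mtx"].round(1).tolist(),f["cam_to_world"].round(3).tolist())
E
```

```text
{'t': 0.0, 'q': [1.431, 0.359, 0.011, -0.0, -1.224, -0.288], 'qd': [-0.001, -0.0, 0.002, -0.001, 0.0, -0.001], 'joint_efforts': [0.003, -58.273, 29.305, 6.997, 0.007, -0.0], 'eef_pos': [0.28, 0.614, 0.24], 'ee_rot': [3.14, -0.0, -0.428], 'force': [-1.298, 0.341, 0.167], 'moment': [0.011, 0.006, 0.017], 'gripper_force': 0.0, 'width': 0.088} 0.014
side [[387.3, 0.0, 254.2], [0.0, 387.3, 199.1], [0.0, 0.0, 1.0]] [[-0.835, -0.425, 0.348, 0.331], [-0.55, 0.645, -0.531, 0.466], [0.002, -0.635, -0.772, 0.811], [0.0, 0.0, 0.0, 1.0]]
top [[368.6, 0.0, 260.1], [0.0, 368.6, 188.9], [0.0, 0.0, 1.0]] [[-0.015, -0.997, 0.081, 0.551], [-1.0, 0.017, 0.014, -0.023], [-0.015, -0.081, -0.997, 0.994], [0.0, 0.0, 0.0, 1.0]]
```

View pics/side0.png

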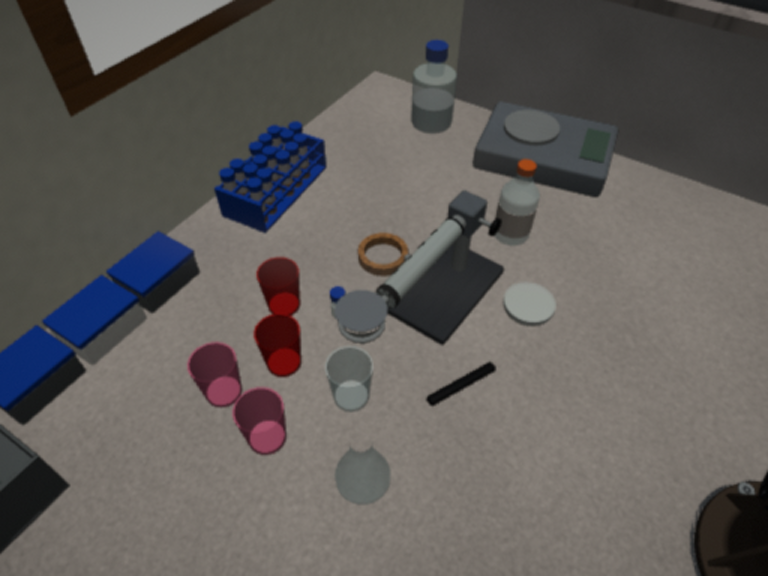

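View pics/top0.png

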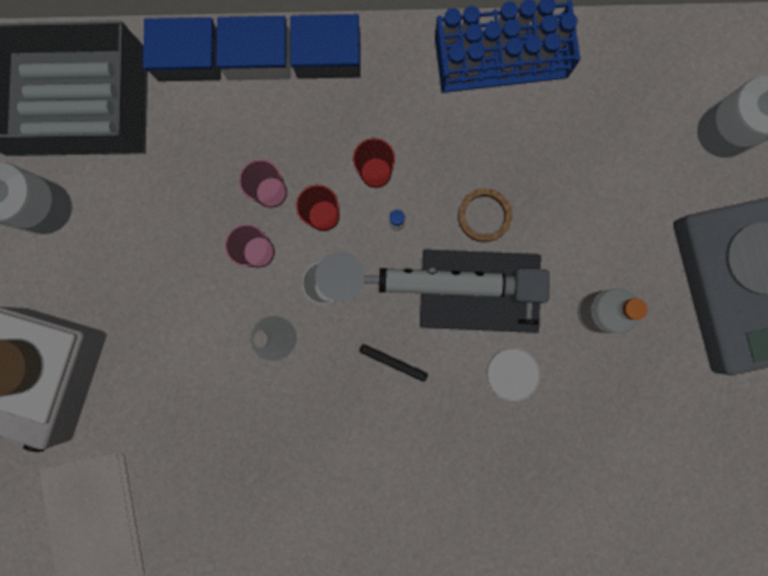

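The side view shows the boom running toward the lower left, with the clear beaker past the funnel. In the top view the boom lies along about +y, from the post at (533,285) to the funnel at (340,277), and the button is on its +x side near (432,270). I'll measure the sleeve axis and the button.

```bash
cat > h.py <<'E'
import numpy as np,cv2
from station import status,optics
def ray(f,uv):
    T=f["cam_to_world"];d=T[:3,:3]@(np.linalg.inv(f["mtx"])@[uv[0],uv[1],1.]);return T[:3,3],d
def onz(f,uv,z):
    o,d=ray(f,uv);return o+d*(z-o[2])/d[2]
def px(f,p):
    T=f["cam_to_world"];c=T[:3,:3].T@(np.array(p)-T[:3,3]);c=f["mtx"]@c;return c[:2]/c[2]
def crop(f,u0,u1,v0,v1,k,name): cv2.imwrite(name,cv2.resize(cv2.convertScaleAbs(f["color"][v0:v1,u0:u1,::-1],alpha=1.3),None,fx=k,fy=k,interpolation=cv2.INTER_CUBIC))
E
python3 - <<'E'
from h import *
f=optics.grab_frame("top");crop(f,235,375,155,230,5.7,"pics/c.png")
s=optics.grab_frame("side")
g=cv2.cvtColor(f["color"],cv2.COLOR_RGB2GRAY).astype(float)
# sleeve edges across columns over dark base
E=[]
for u in range(284,334,4):
    col=g[165:215,u];print(u,col[8:40:1].astype(int).tolist())
crop(s,235,345,115,215,6,"pics/s.png")
E
```

```text
284 [41, 40, 40, 42, 41, 40, 39, 59, 78, 97, 106, 109, 107, 107, 107, 105, 106, 106, 106, 101, 94, 84, 63, 45, 42, 42, 43, 43, 42, 45, 41, 42]
288 [41, 40, 42, 40, 40, 62, 82, 86, 67, 52, 88, 108, 108, 108, 107, 106, 105, 107, 106, 102, 96, 87, 67, 49, 41, 43, 41, 42, 41, 42, 41, 43]
292 [42, 40, 40, 41, 42, 39, 42, 60, 80, 95, 104, 107, 108, 108, 107, 107, 106, 105, 107, 102, 98, 88, 72, 50, 39, 42, 42, 43, 41, 42, 43, 41]
296 [40, 40, 41, 40, 42, 40, 41, 56, 75, 94, 103, 107, 107, 107, 108, 106, 106, 106, 106, 103, 99, 90, 78, 56, 40, 42, 42, 45, 44, 43, 43, 43]
300 [41, 42, 43, 43, 40, 40, 43, 43, 61, 82, 98, 107, 108, 108, 107, 107, 106, 106, 107, 103, 99, 92, 81, 56, 40, 41, 41, 45, 42, 44, 44, 42]
304 [41, 43, 40, 40, 43, 41, 38, 27, 7, 19, 66, 99, 109, 108, 107, 107, 105, 105, 106, 104, 99, 94, 82, 61, 44, 40, 43, 44, 43, 44, 44, 43]
308 [43, 40, 42, 41, 42, 40, 43, 43, 66, 87, 99, 105, 108, 108, 108, 107, 106, 106, 106, 104, 101, 95, 85, 66, 45, 43, 44, 42, 43, 40, 42, 42]
312 [43, 45, 42, 43, 41, 40, 43, 44, 67, 85, 98, 104, 108, 109, 109, 107, 106, 106, 106, 106, 101, 96, 88, 68, 50, 43, 41, 45, 43, 42, 43, 43]
316 [44, 42, 43, 41, 44, 40, 41, 38, 41, 63, 91, 103, 106, 108, 109, 106, 106, 107, 106, 106, 103, 99, 89, 76, 57, 44, 44, 41, 41, 43, 41, 45]
320 [43, 39, 40, 41, 42, 42, 42, 32, 22, 6, 29, 85, 107, 108, 108, 108, 107, 104, 105, 105, 104, 98, 91, 77, 59, 43, 44, 43, 44, 42, 43, 44]
324 [42, 42, 43, 42, 43, 40, 42, 42, 48, 71, 92, 102, 106, 108, 107, 108, 108, 105, 105, 107, 104, 100, 93, 80, 59, 43, 41, 44, 42, 43, 43, 44]
328 [41, 43, 43, 44, 43, 42, 41, 40, 48, 69, 88, 100, 106, 108, 107, 108, 106, 106, 106, 106, 104, 101, 94, 84, 62, 45, 41, 43, 43, 42, 42, 45]
332 [41, 44, 43, 42, 42, 40, 42, 40, 42, 65, 87, 98, 106, 109, 109, 109, 107, 106, 106, 107, 107, 102, 96, 84, 63, 47, 42, 44, 45, 43, 43, 44]
```

View pics/c.png

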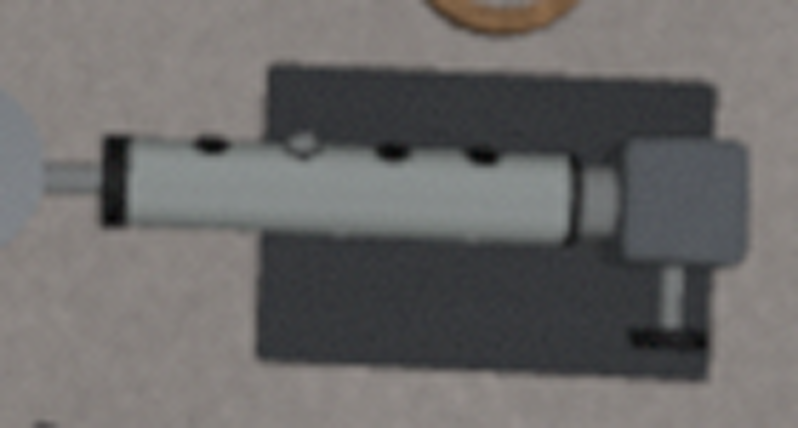

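View pics/s.png

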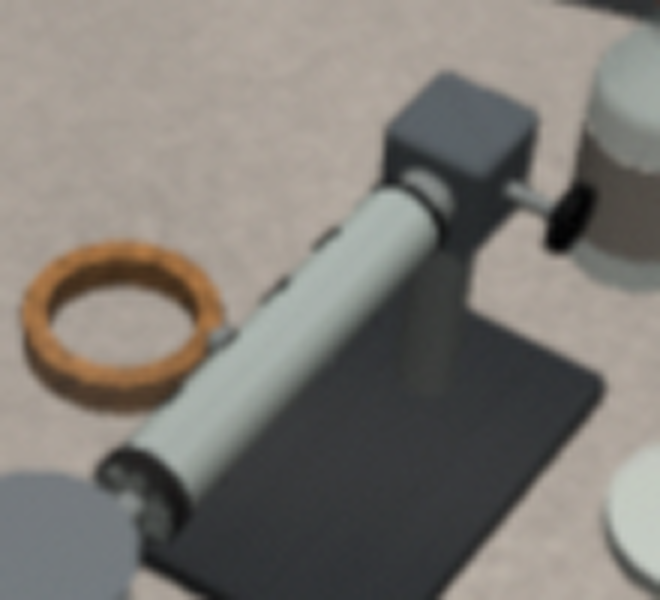

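The top crop shows the button at (303,145), which is native (288.2,180.4), between holes at u=211, 393 and 482. The post is at (685,200). The side crop shows the button at (222,335), native (272,170.8). I'll triangulate it and check it against the axis geometry.

```bash
python3 - <<'E'
from h import *
f=optics.grab_frame("top");s=optics.grab_frame("side")
a=onz(f,(292,188.0),.15);b=onz(f,(328,189.4),.15)
g=cv2.cvtColor(f["color"],cv2.COLOR_RGB2GRAY).astype(float)
P=[]
for u in list(range(294,302))+list(range(308,315))+list(range(323,334)):
    c=g[165:215,u]; m=np.where(c>72)[0];P.append((u,165+(m[0]-(c[m[0]]-72)/(c[m[0]]-c[m[0]-1])+m[-1]+(c[m[-1]]-72)/(c[m[-1]]-c[m[-1]+1]))/2))
k=np.polyfit(*np.array(P).T,1);a,b=[onz(f,(u,np.polyval(k,u)),.15) for u in(260,330)]
d=a-b;print("axis",a,b,"yaw of boom vs +y",np.arctan2(-d[0],d[1]))
o1,d1=ray(f,(288.2,180.4));o2,d2=ray(s,(272,170.8))
t=np.linalg.lstsq(np.c_[d1,-d2],o2-o1,rcond=None)[0];p,q=o1+t[0]*d1,o2+t[1]*d2
print("button",(p+q)/2,np.linalg.norm(p-q),"onz .162",onz(f,(288.2,180.4),.162))
w=[onz(f,(u,v),.15) for u,v in[(235+114/5.7-2.3,187),(235+575/5.7,190)]];print("sleeve ends",w)
yb=((p+q)/2)[1];n=np.array([-d[1],d[0]]) ;print("axis x at button y",b[0]+d[0]*(yb-b[1])/d[1])
print(status.get_state()["eef_pos"])
E
```

```text
axis [ 0.64137518 -0.01165383  0.15      ] [ 0.63583975 -0.17233237  0.15      ] yaw of boom vs +y -0.03443671249217768
button [ 0.63677388 -0.0757914   0.15997856] 0.00024430597589309414 onz .162 [ 0.63645441 -0.07571565  0.162     ]
sleeve ends [array([0.62381981, 0.00541009, 0.15      ]), array([ 0.61374459, -0.18508644,  0.15      ])]
axis x at button y 0.6391656166197925
[0.27996649 0.61401684 0.24021873]
```

```bash
python3 - <<'E'
from h import *
f=optics.grab_frame("top")
g=cv2.cvtColor(f["color"],cv2.COLOR_RGB2GRAY).astype(float)
P=[]
for u in list(range(294,302))+list(range(308,314))+list(range(324,332)):
    c=g[171:212,u]; m=np.where(c>60)[0];i,j=m[0],m[-1]
    lo=171+i-(c[i]-60)/(c[i]-c[i-1]);hi=171+j+(c[j]-60)/(c[j]-c[j+1]);P.append((u,(lo+hi)/2,hi-lo))
P=np.array(P);k=np.polyfit(P[:,0],P[:,1],1);print(P[:,2].mean()/437*1000)
a,b=[onz(f,(u,np.polyval(k,u)),.15) for u in(288.2,330)];d=a-b
print(a,b,np.arctan2(-d[0],d[1]))
# beaker via direct check: button minus axis
print("btn",onz(f,(288.2,180.4),.162)-a)
E
```

```text
35.36962791603475
[ 0.62045697 -0.07610262  0.15      ] [ 0.61530907 -0.17170291  0.15      ] -0.05379624801514533
btn [0.01599744 0.00038698 0.012     ]
```

```bash
python3 -m jog '[[1,[595,487,-20],1.197],[1,[595,487,-20],1.197],[1,[595,487,-20],1.197],[1,[595,487,-20],1.197],[1,[595,487,-20],1.197],[1,[595,487,-20],1.197],[1,[595,487,-20],1.197],[1,[595,487,-20],1.197],[1,[595,487,-20],1.197],[1,[595,487,-20],1.197],[1,[595,487,-20],1.197],[1,[595,487,-20],1.197],[1,[595,487,-20],1.197],[1,[595,487,-20],1.197],[1,[595,487,-20],1.197],[1,[595,487,-20],1.197]]' 30
```

```text
t: 2.35
eef_pos: [0.6191, -0.0745, 0.2609]
ee_rot: [-3.141, 0.0, -1.623]
force: [-0.2, -0.6, 0.6]
width: 0.0875
gripper_force: 0.0
```

```bash
python3 -m jog '[[1,[0,0,40],0],[1,[0,0,80],0],[0.14,[0,0,87],0],[0.14,[0,0,87],0],[0.14,[0,0,87],0],[0.14,[0,0,87],0]]' 30
python3 - <<'E'
from h import *
f=optics.grab_frame("side");crop(f,200,340,80,190,5.7,"pics/s2.png")
E
```

```text
t: 3.1
eef_pos: [0.6201, -0.0757, 0.1751]
ee_rot: [-3.139, 0.0, -1.625]
force: [0.8, 0.5, -0.2]
width: 0.0538
gripper_force: 0.0
```

View pics/s2.png

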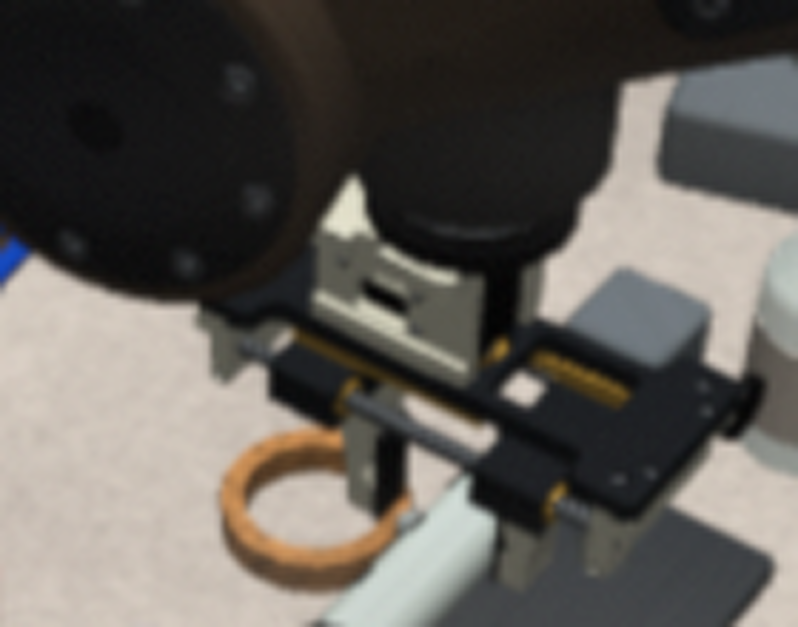

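The fingers straddle the sleeve. The button-side pad ends at about (385,510), beside the button at (410,515). Next I close.

```bash
python3 -m jog '[[-1,[0,0,0],0],[-1,[0,0,0],0],[-1,[0,0,0],0],[-1,[0,0,0],0],[-1,[0,0,0],0],[-1,[0,0,0],0]]' 40
python3 - <<'E'
from h import *
f=optics.grab_frame("side");crop(f,200,340,80,190,5.7,"pics/s3.png")
E
```

```text
t: 3.9
eef_pos: [0.6211, -0.0757, 0.1742]
ee_rot: [-3.138, 0.0, -1.624]
force: [5.9, -0.2, -1.1]
width: 0.0266
gripper_force: 32.2
```

View pics/s3.png

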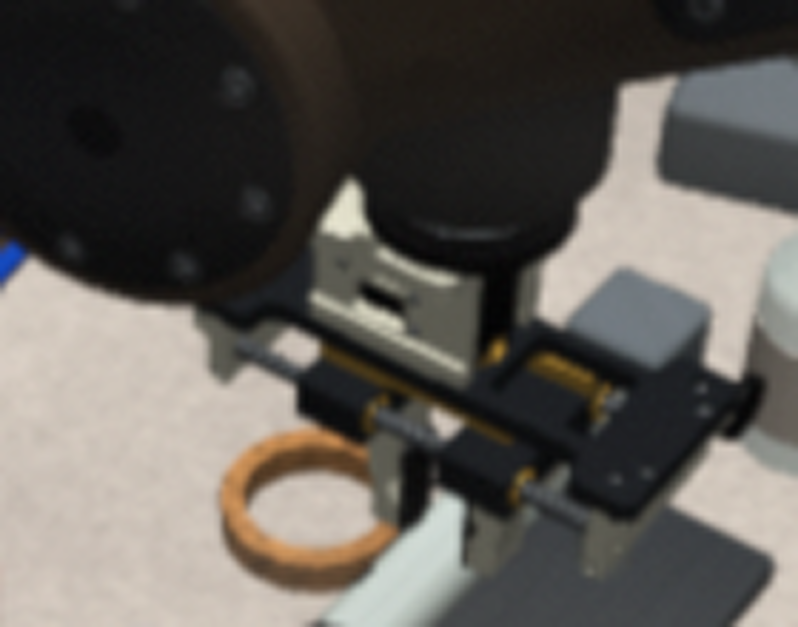

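The width of 26.6 mm means the pad corners sit about 12 mm above the axis, while the button's 30° line is at 9 mm. I'll reopen a little, go down 2.5 mm and re-close.

```bash
python3 -m jog '[[0.0,[0,0,0],0],[0.05,[0,0,0],0],[0.05,[0,-1,2.5],0],[0.05,[0,-1,2.5],0],[-1,[0,-1,2.5],0],[-1,[0,-1,2.5],0],[-1,[0,-1,2.5],0],[-1,[0,-1,2.5],0],[-1,[0,-1,2.5],0]]' 50
```

```text
t: 5.08
eef_pos: [0.6212, -0.0757, 0.1703]
ee_rot: [-3.141, 0.0, -1.625]
force: [7.3, -1.3, -6.0]
width: 0.0308
gripper_force: 47.9
```

```bash
python3 -m jog '[[-1,[-2,0,0],0],[-1,[-4,0,0],0],[-1,[-6,0,0],0],[-1,[-8,0,0],0],[-1,[-10,0,0],0],[-1,[-12,0,0],0]]' 50
python3 - <<'E'
from h import *
f=optics.grab_frame("top");crop(f,200,340,140,240,5.7,"pics/t4.png")
E
```

```text
t: 5.82
eef_pos: [0.6216, -0.0654, 0.1704]
ee_rot: [-3.141, -0.002, -1.626]
force: [6.1, -3.0, -5.2]
width: 0.0309
gripper_force: 45.6
```

View pics/t4.png

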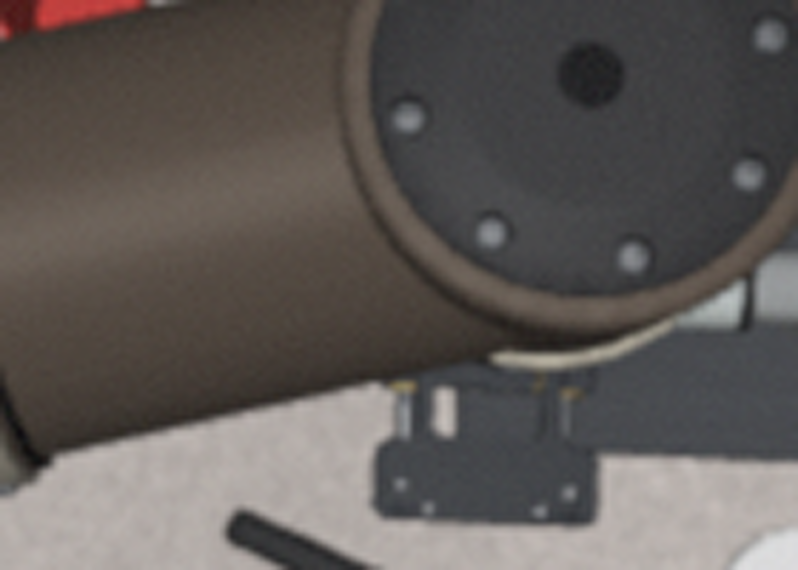

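The sleeve's post-side end moved from u=335.9 to 330.7, about 12 mm. The force is only 3 N, so the sleeve is sliding and the stand is not being dragged.

```bash
python3 -m jog '[[-1,[-3,0,0],0],[-1,[-6,0,0],0],[-1,[-9,0,0],0],[-1,[-12,0,0],0],[-1,[-15,0,0],0],[-1,[-18,0,0],0],[-1,[-20,0,0],0],[-1,[-21,0,0],0],[-1,[-22,0,0],0],[-1,[-22,0,0],0]]'
python3 -m jog '[[-1,[-1,0,0],0],[-1,[-1.5,0,0],0],[-1,[-1.5,0,0],0]]'
```

```text
t: 7.12
eef_pos: [0.623, -0.0413, 0.1704]
ee_rot: [-3.14, 0.001, -1.625]
force: [5.9, 1.2, -5.1]
width: 0.0307
gripper_force: 45.6
t: 7.5
eef_pos: [0.6231, -0.0407, 0.1705]
ee_rot: [-3.141, -0.0, -1.625]
force: [5.9, -2.2, -4.8]
width: 0.0304
gripper_force: 45.5
```

```bash
python3 -m jog '[[-1,[-0.5,0,0],0],[-1,[-1,0,0],0],[-1,[-1,0,0],0]]'
python3 -m jog '[[-1,[-0.7,0,0],0],[-1,[-0.7,0,0],0]]'
```

```text
t: 7.88
eef_pos: [0.6231, -0.0398, 0.1704]
ee_rot: [-3.141, -0.001, -1.625]
force: [7.1, -2.7, -5.5]
width: 0.0304
gripper_force: 45.4
t: 8.12
eef_pos: [0.6231, -0.0392, 0.1705]
ee_rot: [-3.141, -0.001, -1.625]
force: [7.4, -3.3, -5.2]
width: 0.0309
gripper_force: 45.4
```

```bash
python3 -m jog '[[-1,[-0.7,0,0],0],[-1,[-0.7,0,0],0]]'
python3 -m jog '[[-1,[-0.7,0,0],0],[-1,[-0.7,0,0],0]]'
```

```text
t: 8.38
eef_pos: [0.6232, -0.0385, 0.1704]
ee_rot: [-3.141, -0.001, -1.625]
force: [7.5, -3.1, -5.1]
width: 0.0306
gripper_force: 45.4
t: 8.62
eef_pos: [0.6232, -0.0382, 0.1705]
ee_rot: [-3.141, -0.001, -1.625]
force: [7.5, -5.9, -5.6]
width: 0.0309
gripper_force: 45.4
```

```bash
python3 -m jog '[[-1,[-0.7,0,0],0],[-1,[-0.7,0,0],0]]'
```

```text
t: 8.88
eef_pos: [0.6232, -0.038, 0.1704]
ee_rot: [-3.141, -0.002, -1.625]
force: [7.8, -7.1, -5.6]
width: 0.0309
gripper_force: 45.3
```

The sleeve now resists: a 0.7 mm command moved it 0.2 mm and the force is climbing, so it is most likely locked. I'll release, rise, clear the view and check.

```bash
python3 -m jog '[[0.0,[0,0,0],0],[0.5,[0,0,0],0],[1,[0,0,0],0],[1,[0,0,0],0],[1,[0,0,-20],0],[1,[0,0,-60],0],[1,[0,0,-110],0],[1,[0,60,-110],0],[1,[60,120,-110],0],[1,[120,180,-110],0],[1,[180,180,-110],0],[1,[240,180,-110],0],[1,[240,180,-110],0],[1,[240,180,-110],0]]'
python3 - <<'E'
from h import *
f=optics.grab_frame("top");crop(f,195,375,150,240,4.4,"pics/t5.png")
E
```

```text
t: 10.62
eef_pos: [0.429, -0.2682, 0.2809]
ee_rot: [3.141, 0.0, -1.628]
force: [-0.6, 0.3, -0.3]
width: 0.0878
gripper_force: 0.0
```

View pics/t5.png

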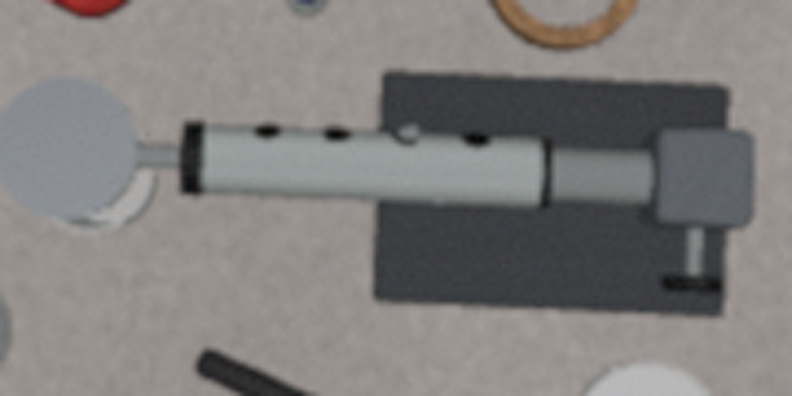

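The button shows in the third hole: (267), (337), button at (407), (478), evenly spaced. The base corner is where it was at native (360,170). I'll check funnel against beaker from the first side view's beaker rim.

```bash
python3 - <<'E'
from h import *
s=optics.grab_frame("side")
print("beaker rim/base",onz(s,(350/1.5,366/1.5),.088),onz(s,(351/1.5,395/1.5),.003))
print("funnel",np.array([.6205,-.076])+.173*np.array([.054,.9986]))
crop(s,200,320,120,290,3.5,"pics/s6.png")
E
```

```text
beaker rim/base [0.62501489 0.10085028 0.088     ] [0.62684468 0.10142663 0.003     ]
funnel [0.629842  0.0967578]
```

View pics/s6.png

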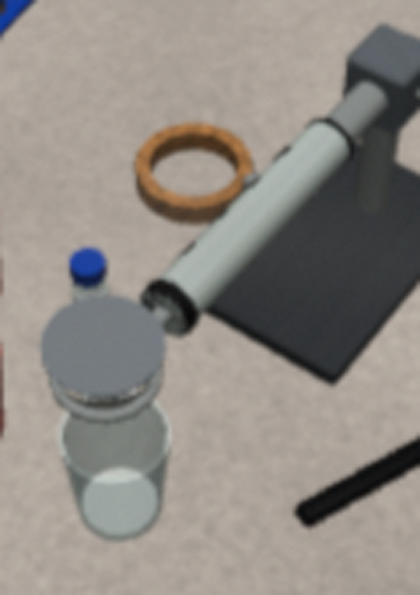

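The funnel stands about 6 mm from the beaker's centre, the button shows proud at (250,178), and everything else is upright. I'm handing in.

```bash
python3 -c "
from station import order
print(order.job_done())"
```

```text
the job is handed in; nothing more can be done
None
```

The boom is drawn out one hole and the job is handed in: the button shows out in the next hole, the funnel is about 6 mm from the beaker's centre, the stand did not visibly move, and the robot has let go; no verdict came back.

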